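Unlock the pearl strongbox and hold the key turned

ROBOT

A 6-joint arm with a two-finger parallel gripper is mounted at the origin on the work surface. World frame = base frame: x ahead of the robot, y to its left, z up, the work surface at z = 0. Lengths are in mm, angles in rad, forces in N, time in s.
With the tool pointing down it reaches from about 300 to 775 mm from the base axis. Payload 14.6 kg.
Tool frame: the origin (TCP) lies midway between the tips of the shut fingers; the grasp point (between the pads) lies 19 mm behind it; z points along the fingers, y is the line along which they close (so a half turn about z gives the same grasp; the last joint's range is limited). The gripper opens to 94 mm and grips with 3 to 60 N. Pads are 16 mm wide; open, the fingers measure 119 mm over their backs; the gripper's body (75 mm by 177 mm) begins 78 mm behind the grasp point.
Start: joints at [1.158, 0.3, 1.521, -0, 1.321, -0.067], TCP at [186.419, 517.433, 205.446] pointing down, gripper open.
Joint ranges: [-3.03, 3.03], [-0.79, 2.21], [0.23, 2.52], [-1.04, 4.18], [0, 3.07], [-2.55, 2.55]. Speed limits (rad/s): [2.22, 2.22, 2.57, 3.14, 3.14, 3.14].

INTERFACE

Orientations are given as [roll, pitch, yaw] about the fixed x, y, z axes, in that order (R = Rz(yaw) Ry(pitch) Rx(roll)).
In Python, from cell import manip, camera gives the robot as it stands.
- The arm moves only by the tool move_arm, never from a script. Its arguments are lists of equal length, an entry for each row: "dp": the shift along the world's x, y, z in mm, a list of three; "rotation": the turn, a rotation vector about the world's x, y, z in rad, a list of three; "hand": the opening, from 0 (shut) to 1 (fully open). A call has 1 to 10 rows; each row shifts and turns the commanded pose from where the row before left it; what a row does not reach is not made up. A row lasts 1/8 s, in which the tool goes at most 62.5 mm and 10.7 degrees, less where a joint would pass 70% of its speed; a pose out of reach is approached as far as the arm can. A call with a gripper value outside its range is refused whole. The fingers move at their own pace and stop on an object; "newtons" is the grip in N (left out, the last holds). Time passes only in rows, so rows that do not move let the fingers close. It gives the time, the measured TCP pose, the force, the opening and the grip force at its end, in the units of the state.
- manip.read_state(): the state, without advancing time (a new reading comes with each control period).
- camera(name): name is "scene" or "top" or "wrist"; returns a dict with "image" (384x512x3 uint8, red, green, blue), "fx", "fy", "cx", "cy" (pixels), "k1" (the pictures are not rectified: a ray, as slopes to the right and down, at radius r is drawn at 1 + k1 r^2 times it, then the intrinsics apply), "R" (3x3) and "t" (3): a world point X has camera coordinates R X + t; the wrist camera has in their place "mount" (4x4, takes a point from camera to tool coordinates, whose origin is the TCP and whose axes are the flange's). Camera axes: x right, y down, z forward; pixel columns grow to the right and rows downward; lengths in mm; the calibration is good to about 2 mm. A picture is of the moment at which its call begins: read the wrist's pose just before it. There is no depth.
- manip.sign_off(): hands the job in; it is judged then, once.
The state is a dict: "clock": time; "joints": joint angles; "qd": joint speeds; "effort": joint torques, N m; "eef_pos": TCP position; "eef_rot": TCP orientation; "wrist_force": force on the tool from outside, world axes, zero at the start; "moment": the same for the moment, N m; "finger_gap": finger opening in mm; "finger_force": force on a finger pad.
Only numpy, scipy, OpenCV 4.12 (cv2) and the standard library are available. Lean on these libraries where they do the work, as an engineer would, in place of code of your own. Each camera call takes 0.05 s, during which the arm holds its last target. There are 200 camera calls.

TASK

Lift the steel key out of the wooden key stand by its ring and push it straight down into the keyhole on top of the grey strongbox, wiggling it past the sticky pins until its collar rests on the lock plate. Then turn it a quarter turn clockwise, seen from above, against the lock's spring, and finish while still gripping the key and holding it turned so that the bolt stays drawn back. Leave the pearl dish, ring cases, mug, tape and screwdriver where they are.

Things in the scene. Friction and masses are not known exactly. Their poses are not given: they have to be found in the camera images.
- key_ring (a point): Centre of the octagonal ring (bow) atop the upright steel key, where to grip it: ring 34 mm across, 8 mm thick, 12 mm hole. Key 74 mm long, about 60 g. Axes: z from the tip up to the ring; x across the flat of ring and bits; y square to the ring's flat faces (fingers close along y). The underside of its round collar (24 mm across, 4 mm thick) is 34 mm below this point. Same after half a turn.
- key_tip (a point): Tip of the same key, on its axis, 57 mm below key_ring and 23 mm below the collar's underside; same axes. The lowest 12 mm are a flat double bit, 22 mm wide (x), 7 mm thick (y), wedge-shaped over the lowest 6 mm; above it is a 7 mm round shank. At the start the tip stands 23 mm deep in the stand's slot.
- key_stand: Fixed wooden block 90 x 70 x 40 mm (x, y, z) with a slot in the middle of its top in which the key stands, collar on the wood. Origin at the centre of its underside. The key's axes are those of the stand within a few degrees.
- strongbox: Fixed grey steel box 200 x 240 x 90 mm (x, y, z), origin at the centre of its underside. The keyhole is in its flat top at x = -20 mm. On the lid, from 24 mm beyond the keyhole towards +x, lies a 9 mm high bolt that the plug draws back, and its 14 mm high keeper.
- keyhole (a point): Centre of the keyhole, at the face of the steel lock plate flush with the strongbox's top. z up, x along the slot: 25 x 9.4 mm through the 8 mm plate, with a 3 mm wide 45 degree funnel. The key's x goes along this x, either way round. Home: collar on the face, tip 23 mm below it, key_ring 34 mm above it; only then are the bits below the plate and free to turn, about this z axis.
- plug (a joint): Turn of the lock's plug under the plate, rad: 0 at rest, grows clockwise seen from above, stop at 1.62; key play about 0.1. A spring (0.06 N m per rad) turns it back unless the key is held. Its slot is 24.5 x 9 mm. Sticky pins reach into the slots from the long sides, 5.5 and 16 mm below the face; passing them takes a push of roughly 5 to 20 N, less with small twists.
- pearl_dish: Bystander: round terracotta dish with pearls, 80 mm across, 30 mm high. Origin at the centre of its underside.
- case_a: Bystander: small black ring case 50 x 50 x 35 mm, between the stand and the strongbox. Origin at the centre of its underside.
- case_b: Bystander: another such ring case 50 x 50 x 35 mm, farther back. Origin at the centre of its underside.
- mug: Bystander: white mug, 76 mm across, 85 mm tall. Origin at the centre of its underside.
- tape: Bystander: roll of tape lying flat, 84 mm across, 20 mm high. Origin at the centre of its underside.
- driver: Bystander: screwdriver lying on the right-hand side of the table, along x. Origin at its underside.
Mind the look-alikes: they are no part of the job. Of the things shaped like the part that bears key_ring, the bare steel one is meant. Several things have the shape of the key_stand; the one meant has the colours described above.

How it is judged:
By the outcome, as a careful person would: the job done as asked, in the order asked, and still so for the second after the job is handed in, while the arm keeps its last pose, push and grip.
It also fails if it takes over 51 s, if anything falls off the work surface, if the arm or the gripper's body presses on something with over 40 N, if the wrist force passes 120 N, or if a joint passes its speed limit or range.

## Working session

There is one attempt and no reset: what is moved stays moved. The work goes in short steps, Python scripts to look and compute and a tool call to move; the robot and the scene stay as the last step left them, time stands still between calls to the robot, and variables do not carry over. Pictures are saved under pics/ and viewed, at most 10 in all, crops included, and the job is handed in when it is done.

Besides the shell and the picture viewer there is one more tool, called after ">>>" as name(argument=value, ...), one argument or row to a line, values as JSON. move_arm: Moves the arm, as the interface text tells. Its arguments: {"type":"object","properties":{"dp":{"type":"array","items":{"type":"array","items":{"type":"number"}}},"rotation":{"type":"array","items":{"type":"array","items":{"type":"number"}}},"hand":{"type":"array","items":{"type":"number"}},"newtons":{"type":"number"}},"required":["dp","rotation","hand"]}

```bash
mkdir -p pics
cat > h.py <<'E'
import numpy as np, cv2, json
from cell import manip, camera
from scipy.spatial.transform import Rotation as Ro
def grab(n):
    s=manip.read_state(); c=camera(n)
    c={k:(np.array(v) if isinstance(v,(list,np.ndarray)) else v) for k,v in c.items()}
    if n=='wrist':
        M=c['mount']; Rt=Ro.from_euler('xyz',s['eef_rot']).as_matrix()
        Rc=Rt@M[:3,:3]; p=Rt@M[:3,3]+np.array(s['eef_pos'])
        c['R']=Rc.T; c['t']=-Rc.T@p
    return c
def ray(c,u,v):
    K=np.array([[c['fx'],0,c['cx']],[0,c['fy'],c['cy']],[0,0,1.]])
    x=cv2.undistortPoints(np.array([[[u,v]]],float),K,np.array([c['k1'],0,0,0.]))[0,0]
    R=np.array(c['R']); o=-R.T@np.array(c['t']).ravel(); d=R.T@np.array([x[0],x[1],1]); return o,d
def onz(c,u,v,z):
    o,d=ray(c,u,v); return o+d*(z-o[2])/d[2]
def proj(c,X):
    K=np.array([[c['fx'],0,c['cx']],[0,c['fy'],c['cy']],[0,0,1.]])
    return cv2.projectPoints(np.array(X,float).reshape(-1,3),cv2.Rodrigues(np.array(c['R']))[0],np.array(c['t'],float).ravel(),K,np.array([c['k1'],0,0,0.]))[0][:,0]
def save(c,f,box=None,s=1):
    im=c['image'][:,:,::-1]
    if box: im=im[box[1]:box[3],box[0]:box[2]]
    cv2.imwrite('pics/'+f,cv2.resize(im,None,fx=s,fy=s,interpolation=cv2.INTER_CUBIC))
E
python3 - <<'E'
from h import *
import pickle
print(manip.read_state())
a=grab('top');b=grab('scene');pickle.dump((a,b),open('v.pkl','wb'))
save(a,'top.png',s=1.5);save(b,'scene.png',s=1.5)
for c in(a,b):print(-c['R'].T@c['t'],c['fx'],c['k1'])
E
```

```text
{'clock': 0.0, 'joints': array([ 1.15840930e+00,  3.00480291e-01,  1.52157727e+00, -2.85158329e-05,
        1.32070929e+00, -6.66343429e-02]), 'qd': array([-0.00116752,  0.0012358 ,  0.00173732,  0.00080369,  0.00053586,
       -0.00070365]), 'effort': array([ 1.93342086e-03, -5.31806266e+01, -3.52736843e+01,  7.09448196e-02,
        2.43466313e-02, -1.05026754e-04]), 'eef_pos': array([186.31894784, 517.19833918, 204.88290678]), 'eef_rot': array([-3.14041922e+00, -5.06248333e-05,  2.79584701e+00]), 'wrist_force': array([-0.11577833,  0.95518502, -0.38311841]), 'moment': array([0.00973862, 0.01683473, 0.01993457]), 'finger_force': 0.0, 'finger_gap': 93.7958440834952}
[ 401.46787393   -7.52165877 1036.05375882] 359.17848520577803 -0.08786341464531652
[1168.11771029 -373.99311689  562.66475228] 370.5574784368316 0.009823281246010321
```

View pics/top.png

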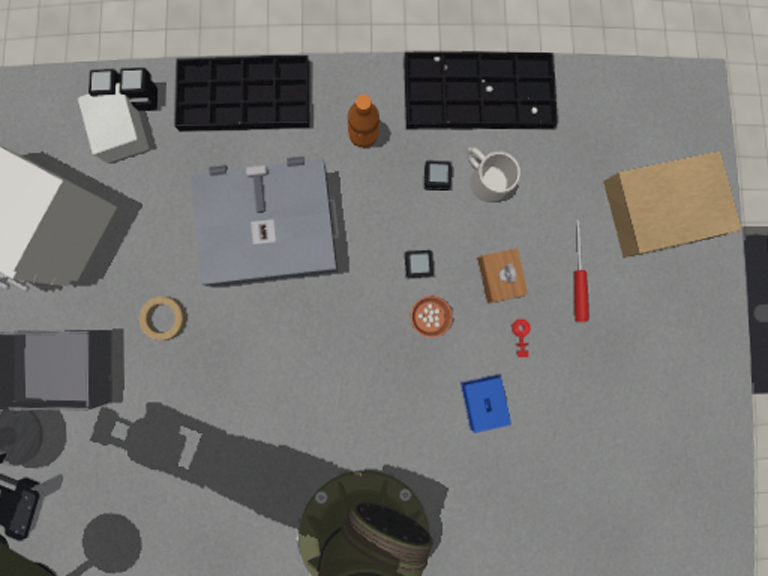

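View pics/scene.png

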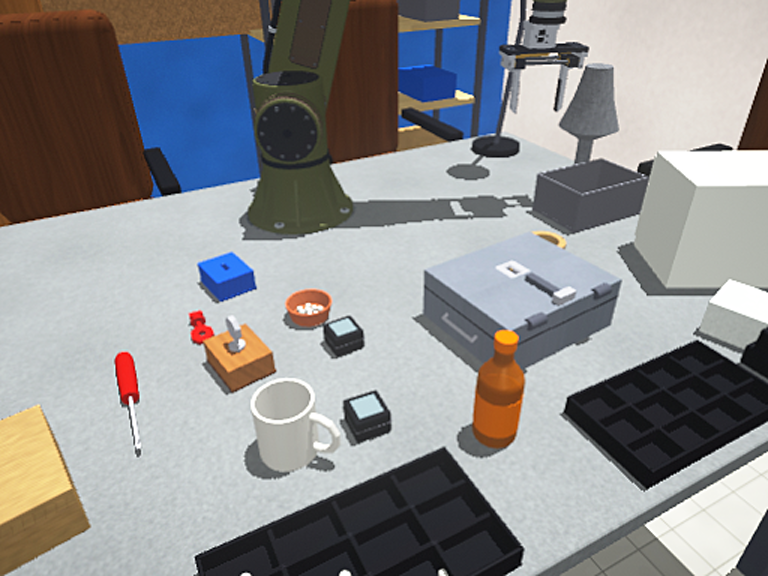

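The top view shows the brown stand at about (503,275) and the strongbox keyhole at about (263,232), in 1.5x pixels. The blue stand at (487,403) and the red key at (521,338) are the look-alikes. The scene view shows the steel key upright in the brown stand at (235,330).

Run:
```python
from h import *
import pickle
a,b=pickle.load(open('v.pkl','rb'))
hsv=cv2.cvtColor(a['image'],cv2.COLOR_RGB2HSV)
print('stand',onz(a,503/1.5,275/1.5,40),'ring',onz(a,508/1.5,272/1.5,74),'hole',onz(a,263/1.5,232/1.5,90))
m=cv2.inRange(hsv,(8,90,60),(20,255,255));m[:,:310]=0;m[:,360:]=0;m[:155]=0;m[215:]=0
c=max(cv2.findContours(m,0,2)[0],key=cv2.contourArea)
P=np.array([onz(a,u,v,40)[:2] for u,v in c[:,0].astype(float)],np.float32);print(cv2.minAreaRect(P))
# box corners from picture
for p in[(193,176),(322,160),(335,268),(205,285)]:print(onz(a,p[0]/1.5,p[1]/1.5,90))
for p in[(246,168),(260,208)]:print('bolt',onz(a,p[0]/1.5,p[1]/1.5,100))
w=grab('wrist');print(w['mount'],w['fx'])
save(a,'c.png',(120,100,360,220),3.3)
```

```text
stand [ 487.19298249 -272.98442289   40.        ] ring [ 489.55491302 -273.38182988   74.        ] hole [568.04711507 165.38406238  90.        ]
((487.30706787109375, -271.3489074707031), (89.01378631591797, 78.77699279785156), 10.21959400177002)
[672.72789252 291.34399362  90.        ]
[696.73617807  59.21348376  90.        ]
[501.29030882  38.94108749  90.        ]
[476.0943013  268.54232359  90.        ]
bolt [681.92651293 193.5481908  100.        ]
bolt [609.13794382 168.69293252 100.        ]
[[-2.49722934e-04 -9.65869428e-01 -2.59029315e-01  7.52226051e+01]
 [ 9.99999935e-01 -3.08256740e-04  1.85356794e-04  1.14872777e+00]
 [-2.58877992e-04 -2.59029251e-01  9.65869442e-01 -1.79441638e+02]
 [ 0.00000000e+00  0.00000000e+00  0.00000000e+00  1.00000000e+00]] 310.22584281928306
```

View pics/c.png

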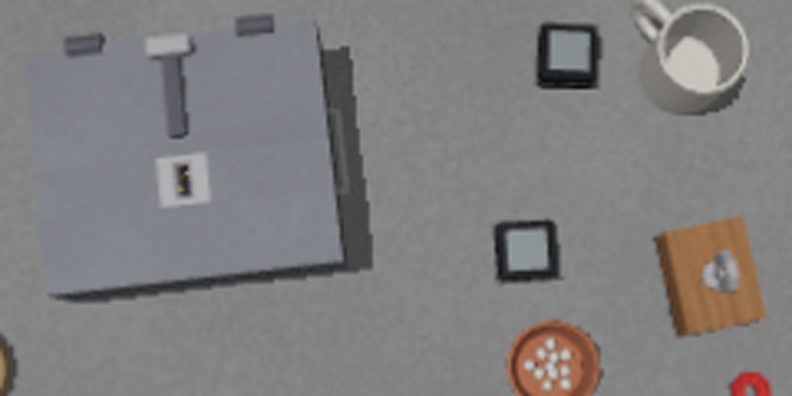

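The crop shows the stand turned about +10° and the box about +6°, with the key ring at about (720,271) and the keyhole at about (183,180). I'll look at the keyhole with the wrist camera first, then the key.

>>> move_arm(
  dp=[
    [38,-35,2.5],
    [38,-35,2.5],
    [38,-35,2.5],
    [38,-35,2.5],
    [38,-35,2.5],
    [38,-35,2.5],
    [38,-35,2.5],
    [38,-35,2.5],
    [38,-35,2.5],
    [38,-35,2.5],
  ],
  rotation=[
    [0,0,0.045],
    [0,0,0.045],
    [0,0,0.045],
    [0,0,0.045],
    [0,0,0.045],
    [0,0,0.045],
    [0,0,0.045],
    [0,0,0.045],
    [0,0,0.045],
    [0,0,0.045],
  ],
  hand=[1,1,1,1,1,1,1,1,1,1],
)

```text
clock: 1.4
eef_pos: [567.4, 166.1, 230.4]
eef_rot: [3.142, -0.0, -3.036]
wrist_force: [-0.2, 1.7, 0.5]
finger_gap: 93.8
finger_force: 0.0
```

>>> move_arm(
  dp=[
    [0,0,0],
    [0,0,0],
  ],
  rotation=[
    [0,0,0],
    [0,0,0],
  ],
  hand=[1,1],
)

```text
clock: 1.65
eef_pos: [566.0, 167.8, 230.0]
eef_rot: [3.141, -0.001, -3.038]
wrist_force: [0.1, 1.0, -0.3]
finger_gap: 93.6
finger_force: 0.0
```

Run:
```python
from h import *
import pickle
w=grab('wrist');s=manip.read_state();print(s['eef_pos'],s['eef_rot'],s['joints'])
pickle.dump(w,open('wh.pkl','wb'));print(proj(w,[[568,165,90]]));save(w,'wh.png',s=1.5)
```

```text
[565.76177843 168.17068894 230.30073363] [ 3.14147898e+00 -4.65924131e-04 -3.03695997e+00] [ 2.26800924e-01  3.73697329e-01  1.36518342e+00  1.72016518e-04
  1.40316051e+00 -1.44865680e+00]
[[257.89053863 179.8634557 ]]
```

View pics/wh.png

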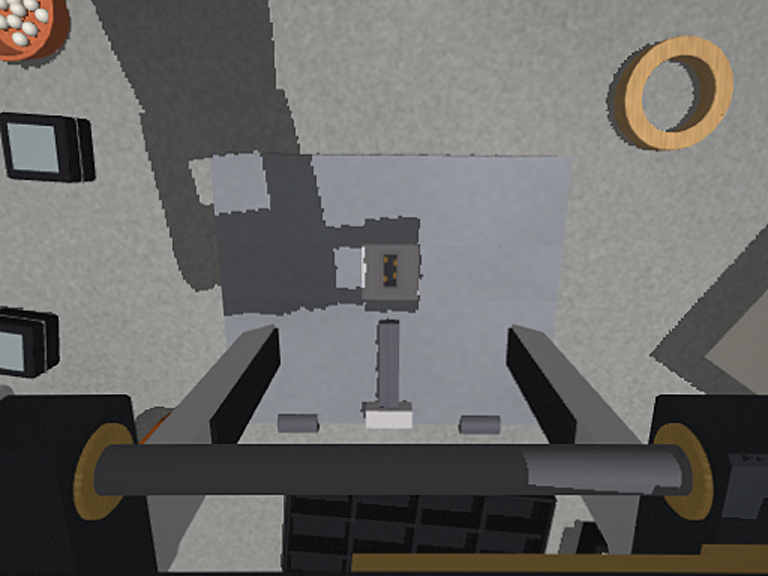

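>>> move_arm(
  dp=[
    [-8,-44,-5],
    [-8,-44,-5],
    [-8,-44,-5],
    [-8,-44,-5],
    [-8,-44,-5],
    [-8,-44,-5],
    [-8,-44,-5],
    [-8,-44,-5],
    [-8,-44,-5],
    [-8,-44,-5],
  ],
  rotation=[
    [0,0,0.007],
    [0,0,0.007],
    [0,0,0.007],
    [0,0,0.007],
    [0,0,0.007],
    [0,0,0.007],
    [0,0,0.007],
    [0,0,0.007],
    [0,0,0.007],
    [0,0,0.007],
  ],
  hand=[1,1,1,1,1,1,1,1,1,1],
)

```text
clock: 2.95
eef_pos: [486.3, -272.6, 180.7]
eef_rot: [-3.141, 0.0, -2.966]
wrist_force: [1.3, -0.2, 0.1]
finger_gap: 93.8
finger_force: 0.0
```

>>> move_arm(
  dp=[
    [0,0,0],
    [0,0,0],
  ],
  rotation=[
    [0,0,0],
    [0,0,0],
  ],
  hand=[0.6,0.6],
)

```text
clock: 3.2
eef_pos: [486.7, -271.4, 180.7]
eef_rot: [3.142, 0.0, -2.967]
wrist_force: [0.6, 0.2, -0.0]
finger_gap: 77.1
finger_force: 0.0
```

Run:
```python
from h import *
import pickle
w=grab('wrist');s=manip.read_state();print(s['eef_pos'],s['eef_rot'],s['joints'])
pickle.dump(w,open('wk.pkl','wb'));print(proj(w,[[489,-273,74]]));save(w,'wk.png',s=1.5)
```

```text
[ 486.81588222 -271.17036423  180.74115009] [-3.14152946e+00  3.41630399e-04 -2.96598397e+00] [-5.74041672e-01  3.36550530e-01  1.53161725e+00  1.95104447e-04
  1.27313177e+00 -2.32050387e+00]
[[258.52233863 188.05607623]]
```

View pics/wk.png

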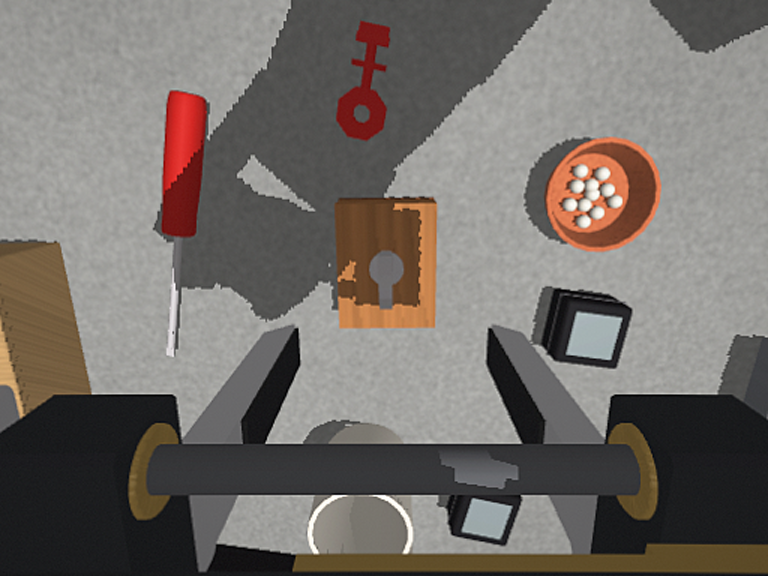

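In the wrist views, the keyhole slot is at about (391,270) with its plate from (363,245) to (420,302). The collar is at (386,268) with the ring edge-on below it.

Run:
```python
from h import *
import pickle
w=pickle.load(open('wh.pkl','rb'));k=pickle.load(open('wk.pkl','rb'))
def P(c,pts,z): return np.array([onz(c,u/1.5,v/1.5,z)[:2] for u,v in pts])
def ang(p,q): d=q-p; return np.degrees(np.arctan2(d[1],d[0]))
pl=P(w,[(363,245),(419.5,245),(419.5,302),(363,302)],90);print('plate',pl.mean(0),'size',pl[1]-pl[0],pl[3]-pl[0])
e=P(w,[(571,156),(212,155)],90);print('box rear edge dir',ang(*e)+90, e)
e=P(w,[(571,156),(555,325)],90);print('side',ang(*e))
g=cv2.cvtColor(w['image'],cv2.COLOR_RGB2GRAY);x0,y0=236,155
hsv=cv2.cvtColor(w['image'],cv2.COLOR_RGB2HSV)
m=((hsv[...,1]>70)|(g<70)).astype(np.uint8);m2=np.zeros_like(m);m2[166:198,245:277]=m[166:198,245:277]
c=max(cv2.findContours(m2,0,2)[0],key=cv2.contourArea)
Q=np.array([onz(w,u,v,90)[:2] for u,v in c[:,0].astype(float)],np.float32);print('slot',cv2.minAreaRect(Q),Q.mean(0))
hs=cv2.cvtColor(k['image'],cv2.COLOR_RGB2HSV)
m=cv2.inRange(hs,(5,80,40),(22,255,255));z=np.zeros_like(m);z[125:225,215:297]=m[125:225,215:297]
c=max(cv2.findContours(z,0,2)[0],key=cv2.contourArea)
print('stand px',cv2.boundingRect(c))
ST=P(k,[(339,327),(436,327),(436,205)],40);print('stand corners',ST,ang(ST[2],ST[1]),ang(ST[1],ST[0])+90, 'centre',(ST[0]+ST[2])/2)
m=((hs[...,1]<60)).astype(np.uint8)*255;z=np.zeros_like(m);z[160:210,235:280]=m[160:210,235:280]
c=max(cv2.findContours(z,0,2)[0],key=cv2.contourArea);x,y,ww,h=cv2.boundingRect(c);print('key px',x,y,ww,h)
for r in range(y,y+h,2):
    xs=np.where(z[r])[0];print(r,xs.min(),xs.max(),end='; ')
print('collar',P(k,[(386,268)],44),'ring low',P(k,[(386,307)],74))
print('proj hyp', proj(k,[[489,-273,44],[489,-273,74],[489,-273,91]])*1.5)
save(k,'kc.png',(215,120,305,225),5);save(w,'hc.png',(235,155,290,210),8)
a=cv2.imread('pics/kc.png');b=cv2.imread('pics/hc.png');b=cv2.resize(b,(340,340));o=np.zeros((525,800,3),np.uint8);o[:,:450]=a;o[:340,455:795]=b;cv2.imwrite('pics/both.png',o)
```

```text
plate [570.69419848 168.40975563] size [-4.06169249 39.10501616] [41.37514312  3.6108368 ]
box rear edge dir 5.776209108265434 [[478.47735688 278.41166053]
 [502.36603884  42.25668147]]
side 6.0235517315573475
slot ((568.0321044921875, 166.69662475585938), (22.29154396057129, 8.93390941619873), 2.0488808155059814) [567.54376 166.80283]
stand px (223, 132, 68, 87)
stand corners [[ 537.72181572 -301.07237671]
 [ 525.39604616 -231.25377707]
 [ 438.73487383 -248.72641774]] 11.399163392133346 10.011831851910841 centre [ 488.22834477 -274.89939722]
key px 246 167 23 39
167 254 260; 169 251 263; 171 249 265; 173 248 267; 175 247 268; 177 246 268; 179 246 268; 181 246 268; 183 247 267; 185 248 266; 187 250 265; 189 252 261; 191 252 260; 193 252 261; 195 253 261; 197 253 261; 199 253 261; 201 253 261; 203 253 260; 205 254 260; collar [[ 487.16895048 -274.88834478]] ring low [[ 505.61135635 -271.28257016]]
proj hyp [[388.21706873 270.97046658]
 [387.78350795 282.08411434]
 [387.49793006 289.40366788]]
```

View pics/both.png

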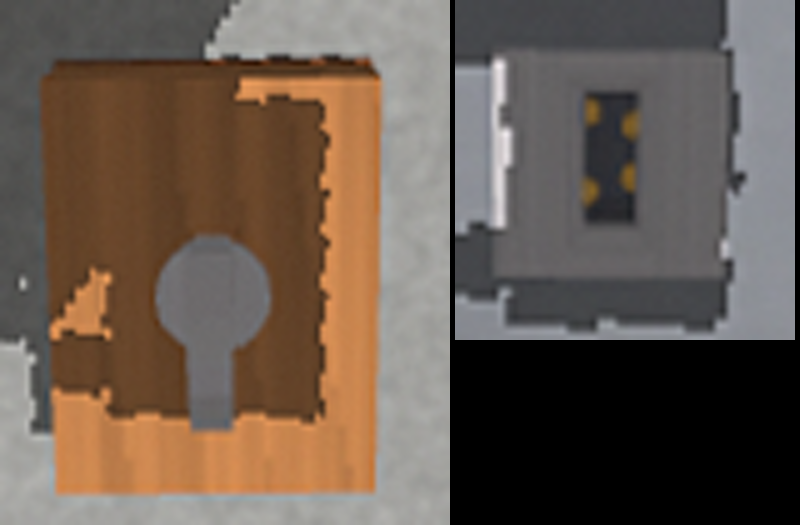

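Now the exact numbers. The slot's dark area centres at about (259.9,180.2) raw, and the collar at about (257.1,178.2) raw.

Run:
```python
from h import *
import pickle
w=pickle.load(open('wh.pkl','rb'));k=pickle.load(open('wk.pkl','rb'))
print('hole',onz(w,259.9,180.2,87)); print('collar',onz(k,257.1,178.2,43)); print('ring mid y',onz(k,257.0,200,74))
s=manip.read_state();print(s['eef_pos'],s['eef_rot'])
```

```text
hole [568.8623189  167.20945663  87.        ]
collar [ 486.95079954 -275.18846607   43.        ]
ring mid y [ 501.00784393 -272.40411133   74.        ]
[ 486.81588222 -271.17036423  180.74115009] [-3.14152946e+00  3.41630399e-04 -2.96598397e+00]
```

>>> move_arm(
  dp=[
    [0,-3.8,-20],
    [0,0,-25],
    [0,0,-25],
    [0,0,-25],
    [0,0,-20],
    [0,0,-9],
    [0,0,0],
    [0,0,0],
  ],
  rotation=[
    [0,0,0],
    [0,0,0],
    [0,0,0],
    [0,0,0],
    [0,0,0],
    [0,0,0],
    [0,0,0],
    [0,0,0],
  ],
  hand=[0.6,0.5,0.4,0.4,0.4,0.4,0.4,0.4],
)

```text
clock: 4.25
eef_pos: [486.9, -276.4, 57.4]
eef_rot: [-3.141, 0.001, -2.967]
wrist_force: [-0.2, 0.3, 0.2]
finger_gap: 37.5
finger_force: 0.0
```

Run:
```python
from h import *
for i in range(3):
    k=grab('wrist');s=manip.read_state();print(s['eef_pos'],s['eef_rot'],s['wrist_force'],s['finger_gap'])
save(k,'g.png',(150,120,362,384),2.2)
```

```text
[ 486.86292297 -276.43618672   57.37256609] [-3.14063427e+00  1.04726955e-03 -2.96718315e+00] [ 0.40119603 -0.01231429 -0.20601882] 37.48085335128473
[ 486.7950378  -276.4822522    57.26687368] [-3.14069117e+00  9.42339376e-04 -2.96724477e+00] [ 0.4773364  -0.74866494  0.36786689] 37.52549374242177
[ 486.68918762 -276.48260143   57.11408715] [-3.14083844e+00  7.50905048e-04 -2.96735647e+00] [ 0.58118219  0.17994676 -0.25295415] 37.67160202033214
```

View pics/g.png

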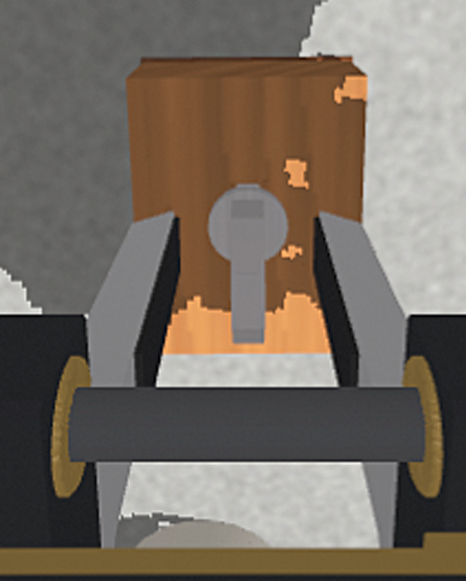

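The ring sits edge-on and centred between the fingers, over the collar. I'll close now.

>>> move_arm(
  dp=[
    [0,0.7,-2],
    [0,0,0],
    [0,0,0],
    [0,0,0],
    [0,0,0],
    [0,0,0],
    [0,0,0],
    [0,0,0],
  ],
  rotation=[
    [0,0,0],
    [0,0,0],
    [0,0,0],
    [0,0,0],
    [0,0,0],
    [0,0,0],
    [0,0,0],
    [0,0,0],
  ],
  hand=[0.2,0.1,0,0,0,0,0,0],
  newtons=50,
)

```text
clock: 5.4
eef_pos: [486.4, -275.7, 54.5]
eef_rot: [-3.142, 0.0, -2.967]
wrist_force: [0.1, -1.1, -0.8]
finger_gap: 7.4
finger_force: 50.0
```

>>> move_arm(
  dp=[
    [0,0,5],
    [0,0,10],
    [0,0,20],
    [0,0,30],
    [0,0,30],
    [0,0,30],
    [0,0,0],
    [0,0,0],
  ],
  rotation=[
    [0,0,0],
    [0,0,0],
    [0,0,0],
    [0,0,0],
    [0,0,0],
    [0,0,0],
    [0,0,0],
    [0,0,0],
  ],
  hand=[0,0,0,0,0,0,0,0],
)

```text
clock: 6.4
eef_pos: [486.1, -275.4, 178.7]
eef_rot: [3.141, -0.001, -2.967]
wrist_force: [0.3, -0.2, 0.0]
finger_gap: 7.5
finger_force: 50.0
```

Run:
```python
from h import *
import pickle
k=grab('wrist');s=manip.read_state();print(s['eef_pos'],s['eef_rot'],s['wrist_force'],s['finger_gap'],s['finger_force'])
pickle.dump(k,open('wg.pkl','wb'))
p=np.array(s['eef_pos']);R=Ro.from_euler('xyz',s['eef_rot']).as_matrix()
X=[R@np.array([0,0,z])+p for z in(-19,11,15,38)];print(((proj(k,X)-[190,140])+.5)*4-.5)
save(k,'g2.png',(190,140,330,280),4)
```

```text
[ 485.99511554 -275.40025297  178.34035213] [ 3.14044520e+00 -1.22879314e-03 -2.96738863e+00] [ 0.28030608 -1.13140246 -1.51214785] 7.654513549973961 49.99976179562509
[[281.09514838 409.90874717]
 [282.25375428 331.70446539]
 [282.38372363 322.93032028]
 [283.04604107 278.21332829]]
```

View pics/g2.png

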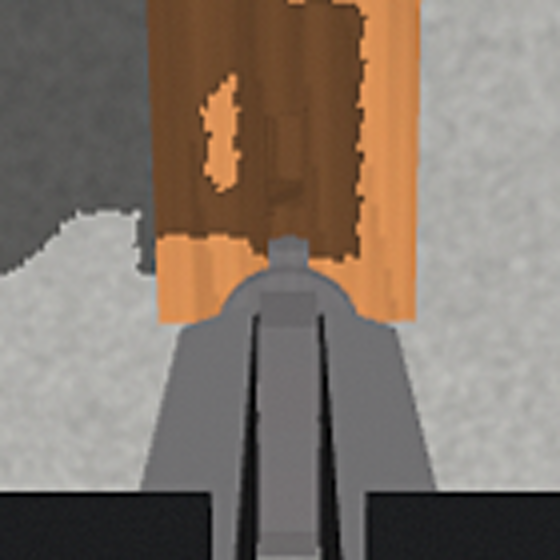

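The ring is held square between the pads, with collar and tip visible below it. I'll carry it over the keyhole.

>>> move_arm(
  dp=[
    [8.2,44.2,0],
    [8.2,44.2,0],
    [8.2,44.2,0],
    [8.2,44.2,0],
    [8.2,44.2,0],
    [8.2,44.2,0],
    [8.2,44.2,0],
    [8.2,44.2,0],
    [8.2,44.2,0],
    [8.2,44.2,0],
  ],
  rotation=[
    [0,0,-0.007],
    [0,0,-0.007],
    [0,0,-0.007],
    [0,0,-0.007],
    [0,0,-0.007],
    [0,0,-0.007],
    [0,0,-0.007],
    [0,0,-0.007],
    [0,0,-0.007],
    [0,0,-0.007],
  ],
  hand=[0,0,0,0,0,0,0,0,0,0],
)

```text
clock: 7.7
eef_pos: [568.1, 167.7, 178.2]
eef_rot: [-3.141, -0.002, -3.038]
wrist_force: [0.4, -0.4, -0.6]
finger_gap: 7.7
finger_force: 50.0
```

>>> move_arm(
  dp=[
    [0,0,-15],
    [0,0,-15],
    [0,0,-5],
    [0,0,0],
    [0,0,0],
    [0,0,0],
  ],
  rotation=[
    [0,0,0],
    [0,0,0],
    [0,0,0],
    [0,0,0],
    [0,0,0],
    [0,0,0],
  ],
  hand=[0,0,0,0,0,0],
)

```text
clock: 8.45
eef_pos: [568.6, 166.2, 144.9]
eef_rot: [3.141, 0.001, -3.038]
wrist_force: [-0.9, 0.0, -0.8]
finger_gap: 8.0
finger_force: 50.0
```

Run:
```python
from h import *
import pickle
k=grab('wrist');s=manip.read_state();print(s['eef_pos'],s['eef_rot'],s['wrist_force'],s['finger_gap'],s['finger_force'])
pickle.dump(k,open('wi.pkl','wb'))
p=np.array(s['eef_pos']);R=Ro.from_euler('xyz',s['eef_rot']).as_matrix()
X=[R@np.array([0,0,z])+p for z in(-19,15,38,p[2]-87)];print(((proj(k,X)-[200,140])+.5)*5-.5)
a=0.104;h=np.array([568.9,167.2,87]);dx=np.array([np.cos(a),np.sin(a),0]);dy=np.array([-dx[1],dx[0],0])
print(((proj(k,[h,h-dx*12.5,h+dx*12.5,h+dy*4.7,h-dy*4.7])-[200,140])+.5)*5-.5)
save(k,'i.png',(200,140,320,240),5)
```

```text
[568.57956657 166.2469254  144.88194489] [ 3.14151054e+00  7.07544792e-04 -3.03754930e+00] [-0.19818191 -0.26865397 -0.14234725] 7.473820456377042 49.99968838412315
[[301.13920284 514.7015635 ]
 [302.66891235 405.61415784]
 [303.45486559 349.55004949]
 [304.02091313 309.165727  ]]
[[309.69916198 311.40679993]
 [309.66339983 236.03344562]
 [309.73396354 384.84637485]
 [339.01260417 311.39885767]
 [280.38582314 311.41524223]]
```

View pics/i.png

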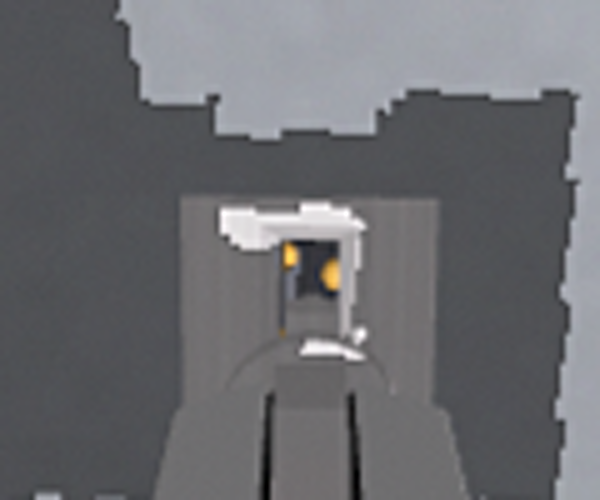

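The slot centre at about (310,310) lies under the key, whose ring is at column 310. That is aligned to within half a millimetre, so I'll descend gently.

>>> move_arm(
  dp=[
    [0.3,0,-8],
    [0,0,-6],
    [0,0,-2],
    [0,0,-2],
    [0,0,-2],
    [0,0,-1],
    [0,0,0],
  ],
  rotation=[
    [0,0,0],
    [0,0,0],
    [0,0,0],
    [0,0,0],
    [0,0,0],
    [0,0,0],
    [0,0,0],
  ],
  hand=[0,0,0,0,0,0,0],
)

```text
clock: 9.38
eef_pos: [568.7, 166.4, 123.5]
eef_rot: [-3.142, 0.0, -3.037]
wrist_force: [0.0, 0.6, -0.1]
finger_gap: 7.6
finger_force: 50.0
```

>>> move_arm(
  dp=[
    [0,0,-1],
    [0,0,-1],
    [0,0,0],
  ],
  rotation=[
    [0,0,0.05],
    [0,0,-0.05],
    [0,0,0],
  ],
  hand=[0,0,0],
)

```text
clock: 9.75
eef_pos: [568.7, 166.3, 121.5]
eef_rot: [3.142, 0.0, -3.037]
wrist_force: [-0.0, 0.6, 0.6]
finger_gap: 7.8
finger_force: 50.0
```

>>> move_arm(
  dp=[
    [0,0,-1],
    [0,0,-1],
    [0,0,-1],
    [0,0,-1],
    [0,0,-1],
    [0,0,0],
  ],
  rotation=[
    [0,0,0.05],
    [0,0,-0.1],
    [0,0,0.1],
    [0,0,-0.1],
    [0,0,0.05],
    [0,0,0],
  ],
  hand=[0,0,0,0,0,0],
)

```text
clock: 10.5
eef_pos: [569.5, 166.1, 117.6]
eef_rot: [-3.141, 0.002, -3.035]
wrist_force: [0.6, -2.2, 5.0]
finger_gap: 7.8
finger_force: 50.0
```

>>> move_arm(
  dp=[
    [0,0,-1],
    [0,0,-1],
    [0,0,-1],
    [0,0,-1],
    [0,0,0],
    [0,0,0],
  ],
  rotation=[
    [0,0,0.05],
    [0,0,-0.1],
    [0,0,0.1],
    [0,0,-0.1],
    [0,0,0.1],
    [0,0,-0.05],
  ],
  hand=[0,0,0,0,0,0],
)

```text
clock: 11.25
eef_pos: [569.0, 166.4, 112.9]
eef_rot: [3.141, 0.001, -3.036]
wrist_force: [-0.0, 0.2, 1.8]
finger_gap: 7.7
finger_force: 50.0
```

Through the first pins; on to the second.

>>> move_arm(
  dp=[
    [0,0,-1],
    [0,0,-1],
    [0,0,-1],
    [0,0,-1],
    [0,0,-1],
    [0,0,-1],
    [0,0,0],
    [0,0,0],
  ],
  rotation=[
    [0,0,0.05],
    [0,0,-0.1],
    [0,0,0.1],
    [0,0,-0.1],
    [0,0,0.1],
    [0,0,-0.1],
    [0,0,0.05],
    [0,0,0],
  ],
  hand=[0,0,0,0,0,0,0,0],
)

```text
clock: 12.25
eef_pos: [569.3, 166.2, 107.2]
eef_rot: [-3.141, 0.002, -3.037]
wrist_force: [0.7, -1.3, 5.4]
finger_gap: 7.8
finger_force: 50.0
```

>>> move_arm(
  dp=[
    [0,0,-1],
    [0,0,-1],
    [0,0,-1],
    [0,0,0],
    [0,0,0],
    [0,0,0],
  ],
  rotation=[
    [0,0,0.05],
    [0,0,-0.1],
    [0,0,0.1],
    [0,0,-0.1],
    [0,0,0.05],
    [0,0,0],
  ],
  hand=[0,0,0,0,0,0],
)

```text
clock: 13.0
eef_pos: [569.3, 166.4, 104.4]
eef_rot: [3.141, 0.002, -3.037]
wrist_force: [-0.4, -1.1, 7.3]
finger_gap: 7.3
finger_force: 50.0
```

>>> move_arm(
  dp=[
    [0,0,-1],
    [0,0,-1],
    [0,0,0],
    [0,0,0],
    [0,0,0],
    [0,0,0],
  ],
  rotation=[
    [0,0,0.05],
    [0,0,-0.1],
    [0,0,0.1],
    [0,0,-0.1],
    [0,0,0.05],
    [0,0,0],
  ],
  hand=[0,0,0,0,0,0],
)

```text
clock: 13.75
eef_pos: [569.7, 166.5, 104.3]
eef_rot: [3.141, 0.003, -3.037]
wrist_force: [-5.3, -3.5, 23.9]
finger_gap: 7.4
finger_force: 50.0
```

The collar is seated: z stays at 104.3 while the push rises to 24 N. I'll ease the push and turn clockwise.

>>> move_arm(
  dp=[
    [0,0,1.2],
    [0,0,0],
    [0,0,0],
    [0,0,0],
    [0,0,0],
    [0,0,0],
  ],
  rotation=[
    [0,0,0],
    [0,0,-0.05],
    [0,0,-0.1],
    [0,0,-0.1],
    [0,0,-0.1],
    [0,0,0],
  ],
  hand=[0,0,0,0,0,0],
)

```text
clock: 14.5
eef_pos: [569.4, 166.3, 104.3]
eef_rot: [3.141, 0.002, 2.894]
wrist_force: [-2.3, -1.6, 13.6]
finger_gap: 7.5
finger_force: 50.0
```

Run:
```python
from h import *
s=manip.read_state()
for k in('eef_pos','eef_rot','wrist_force','moment','joints'):print(k,s[k].round(3))
```

```text
eef_pos [569.443 166.345 104.322]
eef_rot [3.141e+00 2.000e-03 2.894e+00]
wrist_force [-2.307 -1.637 13.589]
moment [-0.537  0.354 -0.037]
joints [ 0.223  0.491  1.502 -0.     1.147 -1.1  ]
```

>>> move_arm(
  dp=[
    [0,0,0],
    [0,0,0],
    [0,0,0],
    [0,0,0],
    [0,0,0],
    [0,0,0],
    [0,0,0],
    [0,0,0],
    [0,0,0],
    [0,0,0],
  ],
  rotation=[
    [0,0,-0.14],
    [0,0,-0.14],
    [0,0,-0.14],
    [0,0,-0.14],
    [0,0,-0.14],
    [0,0,-0.14],
    [0,0,-0.14],
    [0,0,-0.14],
    [0,0,-0.1],
    [0,0,0],
  ],
  hand=[0,0,0,0,0,0,0,0,0,0],
)

```text
clock: 15.75
eef_pos: [569.2, 166.0, 104.3]
eef_rot: [3.14, 0.001, 1.674]
wrist_force: [-4.1, -5.6, 16.1]
finger_gap: 7.4
finger_force: 50.0
```

Run:
```python
from h import *
s=manip.read_state()
for k in('eef_pos','eef_rot','wrist_force','moment','joints'):print(k,s[k].round(3))
```

```text
eef_pos [569.197 165.985 104.327]
eef_rot [3.140e+00 1.000e-03 1.674e+00]
wrist_force [-4.108 -5.589 16.149]
moment [-1.196  0.984  0.047]
joints [ 2.220e-01  4.900e-01  1.502e+00 -1.000e-03  1.148e+00  1.200e-01]
```

>>> move_arm(
  dp=[
    [0,0,0],
    [0,0,0],
    [0,0,0],
    [0,0,0],
  ],
  rotation=[
    [0,0,-0.05],
    [0,0,-0.05],
    [0,0,0],
    [0,0,0],
  ],
  hand=[0,0,0,0],
)

```text
clock: 16.25
eef_pos: [569.2, 166.0, 104.3]
eef_rot: [3.14, 0.001, 1.575]
wrist_force: [-4.3, -5.3, 15.7]
finger_gap: 7.6
finger_force: 50.0
```

Run:
```python
from h import *
import pickle
a=grab('scene');t=grab('top');w=grab('wrist');s=manip.read_state()
for k in('eef_pos','eef_rot','wrist_force','moment'):print(k,s[k].round(3))
save(a,'s2.png',(270,140,430,260),4)
b=cv2.resize(a['image'][150:250,270:420,::-1],None,fx=4,fy=4);c=cv2.resize(w['image'][:,:,::-1],None,fx=.5,fy=.5)
o=np.zeros((592,600,3),np.uint8);o[:400]=b;o[400:,:256]=c;o[400:,260:516]=cv2.resize(t['image'][:,:,::-1],(256,192));cv2.imwrite('pics/end.png',o)
```

```text
eef_pos [569.208 165.966 104.338]
eef_rot [3.14  0.    1.575]
wrist_force [-4.408 -4.998 15.92 ]
moment [-1.155  0.957  0.107]
```

View pics/end.png

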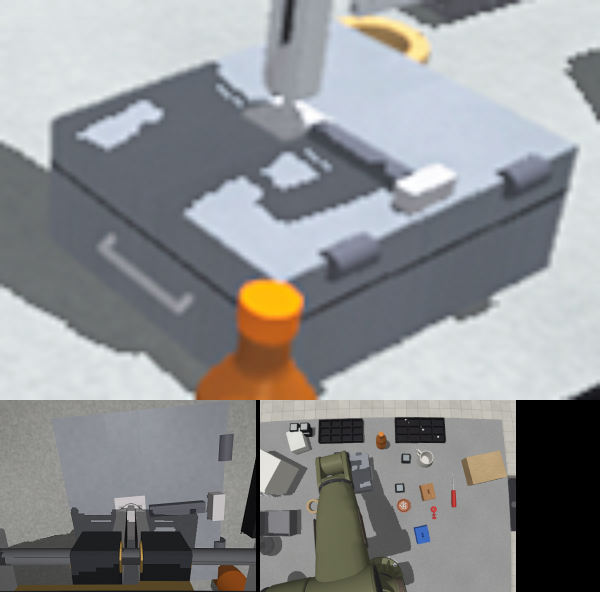

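The key collar sits on the plate, and the bolt now ends short of the keeper (about (405,180) in the crop). I'll add a little more turn to be sure.

>>> move_arm(
  dp=[
    [0,0,0],
    [0,0,0],
    [0,0,0],
  ],
  rotation=[
    [0,0,-0.04],
    [0,0,0],
    [0,0,0],
  ],
  hand=[0,0,0],
)

```text
clock: 16.77
eef_pos: [569.2, 166.0, 104.3]
eef_rot: [3.14, 0.0, 1.536]
wrist_force: [-3.9, -5.2, 15.5]
finger_gap: 7.8
finger_force: 50.0
```

Run:
```python
from h import *
s=manip.read_state()
for k in('eef_pos','eef_rot','wrist_force','moment','finger_gap','clock'):print(k,np.round(s[k],3))
```

```text
eef_pos [569.203 165.966 104.337]
eef_rot [3.14  0.    1.536]
wrist_force [-3.909 -5.182 15.464]
moment [-1.231  1.036  0.15 ]
finger_gap 7.846
clock 16.775
```

```bash
python3 -c "
from cell import manip
print(manip.sign_off())"
```

```text
the job is handed in; nothing more can be done
None
```

The job is handed in at 16.8 s: the key is seated with its collar on the lock plate, turned about 1.71 rad clockwise and still gripped at 50 N, with the bolt apparently drawn back in the last picture.

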